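Complete a stack of wooden blanks and knock it square for drilling

TASK

Two wooden blanks lie loosely in the squaring jig, ready for drilling, and the third is missing. Of the three loose blanks lying on the bench, take the one that is the same size as those in the jig and lay it on top of the pile, lined up the same way; leave the other two where they lie. Then push or tap the pile until all three blanks sit flush with one another and rest against the jig's two side blocks and its end block.

Things in the scene. Friction and masses are not known exactly. Their poses are not given: they have to be found in the camera images.
- jig: squaring jig, fixed; place and yaw vary: plywood board 150 mm (x -65.5 to +84.5) x 230 mm (y -129 to +101) x 12 mm thick, with two side blocks and one end block of wood on it, tops 48 mm above the bench; its +x and -y sides are open. Origin on the bench under the centre of a correctly squared pile, whose long side lies along the jig's y
- side_stop (a point): middle of the line of the two side blocks' stop faces (which face the jig's +x), on the board's top, at x = -27.5, y = 0, z = 12 mm in the jig. The blocks are 36 mm long (y), 20 mm thick and centred 50 mm to either side, with 64 mm of open room between them
- end_stop (a point): middle of the end block's stop face (which faces the jig's -y), on the board's top, at x = 0, y = +70, z = 12 mm in the jig. The block is 36 mm wide (x) and 20 mm thick
- stack_1: loose flat rectangular blank of plain pale wood, 140 mm long (its y) x 55 mm wide (its x) x 14 mm thick (its z), origin at its centre; the lower of the two in the jig, lying on its board, 8 to 18 mm off the stops and a little askew
- stack_2: loose flat rectangular blank of plain pale wood, 140 mm long (its y) x 55 mm wide (its x) x 14 mm thick (its z), origin at its centre; lying on stack_1, likewise off the stops and askew
- blank_p: loose flat rectangular blank of plain pale wood, 140 mm long (its y) x 55 mm wide (its x) x 14 mm thick (its z), origin at its centre; lies flat on the bench, in any of three places: the one that matches
- blank_q: loose flat rectangular blank of plain pale wood, 114 mm long (its y) x 55 mm wide (its x) x 14 mm thick (its z), origin at its centre; lies flat on the bench, in any of three places: too short
- blank_r: loose flat rectangular blank of plain pale wood, 166 mm long (its y) x 55 mm wide (its x) x 14 mm thick (its z), origin at its centre; lies flat on the bench, in any of three places: too long

How it is judged (in metres and radians):
At the end, for the whole second after the job is handed in: The matching blank lies flat on top of the two in the jig; each of the three is within 4 mm of touching the side blocks and within 4 mm of touching the end block, parallel to the jig within 0.04 rad, and at rest; the two blanks of the wrong length are within 30 mm of where they began (x of stack_1 in the frame of jig between -0.004 and 0.004 m and y of stack_1 in the frame of jig between -0.004 and 0.004 m and z of stack_1 in the frame of jig between 0.014 and 0.024 m and angle between the y axis of each of stack_1, stack_2, blank_p and the y axis of jig, either way round below 0.04 rad and linear speed of each of stack_1, stack_2, blank_p below 0.01 m/s and x of stack_2 in the frame of jig between -0.004 and 0.004 m and y of stack_2 in the frame of jig between -0.004 and 0.004 m and z of stack_2 in the frame of jig between 0.028 and 0.038 m and x of blank_p in the frame of jig between -0.004 and 0.004 m and y of blank_p in the frame of jig between -0.004 and 0.004 m and z of blank_p in the frame of jig between 0.042 and 0.052 m and distance of each of blank_q, blank_r from where it was at the start of the episode below 0.03 m).
It also fails if it takes over 64 s, if anything falls off the work surface, if the arm or the gripper's body presses on something with over 40 N, if the wrist force passes 120 N, or if a joint passes its speed limit or range.

ROBOT

A 7-joint arm with a two-finger parallel gripper is mounted at the origin on the work surface. World frame = base frame: x ahead of the robot, y to its left, z up, the work surface at z = 0. Lengths are in mm, angles in rad, forces in N, time in s.
With the tool pointing down it reaches from about 425 to 875 mm from the base axis. Payload 8.4 kg.
Tool frame: the origin (TCP) lies on the centre line of the jaws, within the pads' length; the fingertips stand 25 mm ahead of it and the grasp point (between the pads) lies 6 mm ahead of it; z points along the fingers, y is the line along which they close (so a half turn about z gives the same grasp; the last joint's range is limited). The gripper opens to 87 mm and grips with 3 to 60 N. Pads are 19 mm wide; open, the fingers measure 117 mm over their backs; the gripper's body (75 mm by 190 mm) begins 51 mm behind the grasp point.
Start: joints at [-1.256, 0.333, 0.04, 1.465, -0.013, 1.343, -0.059], TCP at [261.358, 595.111, 247.546] pointing down, gripper open.
Joint ranges: [-2.58, 2.58], [-0.38, 2.09], [-1.3, 1.39], [0.25, 2.4], [-1.5, 4.64], [0.08, 2.09], [-2.65, 2.65]. Speed limits (rad/s): [2.22, 2.22, 2.79, 2.79, 3.14, 3.14, 3.14].

INTERFACE

Orientations are given as a unit quaternion [x, y, z, w].
In Python, from bench import manip gives the robot as it stands.
- The arm moves only by the shell command python3 -m jog 'ROWS' [FORCE]. ROWS is JSON, a list of rows, each a list of 7 numbers: the shift along the tool's x, y, z in mm, then the turn, a rotation vector about the tool's x, y, z in degrees, then the opening, from 0 (shut) to 1 (fully open). A call has 1 to 20 rows; each row shifts and turns the commanded pose from where the row before left it, along the tool's axes as they then stand; what a row does not reach is not made up. A row lasts 1/10 s, in which the tool goes at most 50 mm and 8.59 degrees, less where a joint would pass 70% of its speed; a pose out of reach is approached as far as the arm can. A call with a gripper value outside its range is refused whole. The fingers move at their own pace and stop on an object; FORCE is the grip in N (left out, the last holds). Time passes only in rows, so rows that do not move let the fingers close. It gives the time, the measured TCP pose, the force, the opening and the grip force at its end, in the units of the state.
- manip.observe(): the state, without advancing time (a new reading comes with each control period).
- manip.snapshot(name): name is "scene" or "side" or "wrist"; returns the picture (420x560x3 uint8, red, green, blue); there is no depth.
- manip.calibration(name): a dict with "vfov" (degrees; the focal length in pixels is half the picture's height over the tangent of half this angle, whatever the lens; pixels are square), "cx", "cy" (the principal point, pixels), "k1" (the pictures are not rectified: a ray, as slopes to the right and down, at radius r is drawn at 1 + k1 r^2 times it, then the intrinsics apply), "view" (4x4, takes a point from world to camera coordinates). Camera axes: x right, y up, looking along -z (the intrinsics and any distortion apply to the point x, -y, -z); pixel columns grow to the right and rows downward; lengths in mm; the calibration is good to about 2 mm. A picture is of the moment at which its call begins: read the wrist's pose just before it. calibration takes no time and is no camera call; for the wrist camera it gives the pose at the moment of the call.
- manip.finish_job(): hands the job in; it is judged then, once.
The state is a dict: "time_s": time; "joints": joint angles; "qvel": joint speeds; "joint_efforts": joint torques, N m; "tool_pos": TCP position; "tcp_rot": TCP orientation; "force": force on the tool from outside, world axes, zero at the start; "wrist_torque": the same for the moment, N m; "width": finger opening in mm; "finger_force": force on a finger pad.
Only numpy, scipy, OpenCV 4.12 (cv2) and the standard library are available. Lean on these libraries where they do the work, as an engineer would, in place of code of your own. Each camera call takes 0.05 s, during which the arm holds its last target. There are 200 camera calls.

## Working session

There is one attempt and no reset: what is moved stays moved. The work goes in short steps, Python scripts to look and compute and a shell command to move; the robot and the scene stay as the last step left them, time stands still between calls to the robot, and variables do not carry over. Pictures are saved under pics/ and viewed, at most 10 in all, crops included, and the job is handed in when it is done.

```bash
mkdir -p pics; ls; python3 - <<'E'
from bench import manip
import cv2,numpy as np
print(manip.observe())
for n in("scene","side"):
    cv2.imwrite(f"pics/{n}0.png",manip.snapshot(n)[:,:,::-1])
for n in("scene","side","wrist"):
    c=manip.calibration(n); print(n,c["vfov"],c["cx"],c["cy"],c["k1"],np.round(c["view"],3).tolist())
E
```

```text
pics
{'time_s': 0.0, 'joints': array([-1.25620208,  0.33389605,  0.03986371,  1.46627636, -0.01339413,
        1.343291  , -0.0585108 ]), 'qvel': array([ 0.00126066,  0.00136288, -0.00105533, -0.00082313,  0.00040802,
        0.00020036, -0.00062659]), 'joint_efforts': array([-6.38375514e-04, -6.56377101e+01,  1.33501042e+00, -4.03806531e+01,
       -5.98500925e-02,  4.46981960e-02,  1.72289092e-04]), 'tool_pos': array([261.20422115, 594.73885208, 246.66621396]), 'tcp_rot': array([ 2.05432562e-01,  9.78670945e-01, -7.94879975e-04, -1.10137401e-04]), 'force': array([-0.60521507, -0.21870872, -0.13061102]), 'wrist_torque': array([-0.00818985,  0.01076942,  0.00397966]), 'finger_force': 0.0, 'width': 87.04242917232641}
scene 51.703273172843744 275.92966155898154 211.3679167446795 -0.04956880388919995 [[0.432, 0.902, -0.01, -260.264], [-0.609, 0.3, 0.734, 282.921], [0.665, -0.311, 0.679, -1238.652], [0.0, 0.0, 0.0, 1.0]]
side 52.917831634900715 274.4198307126319 210.74345926067346 -0.024143854142338373 [[-0.775, -0.632, 0.008, 449.663], [0.477, -0.576, 0.664, -272.605], [-0.415, 0.518, 0.748, -657.347], [0.0, 0.0, 0.0, 1.0]]
wrist 60.666874250547274 284.04101038927257 208.55614650885732 0.02050404554658562 [[0.402, 0.916, -0.001, -648.919], [-0.88, 0.386, -0.276, 33.396], [-0.252, 0.112, 0.961, -391.09], [0.0, 0.0, 0.0, 1.0]]
```

View pics/scene0.png

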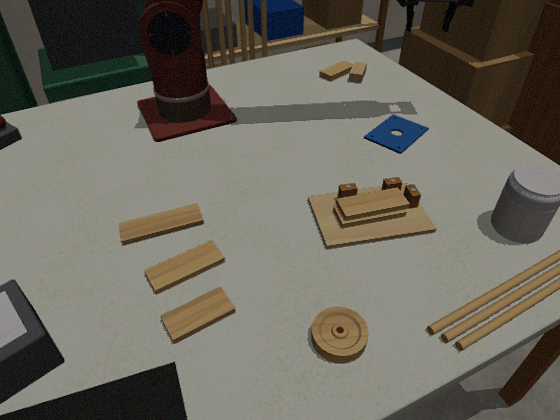

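View pics/side0.png

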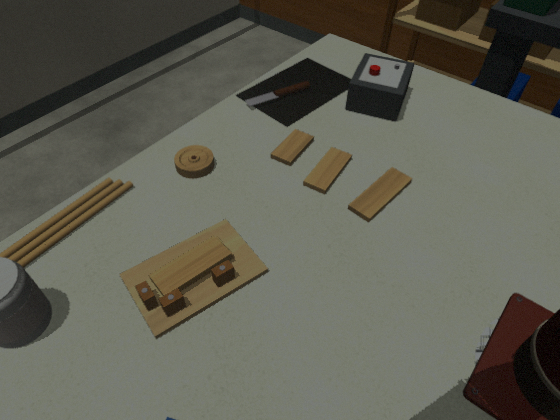

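The scene view shows three bench blanks at about (160,222), (185,265) and (198,313). The jig is at (370,213), with its end block at (412,195) and side blocks at (347,190) and (392,184). The side view agrees, so I'll measure everything coarsely.

```bash
cat > h.py <<'E'
from bench import manip
import cv2,numpy as np
def cast(c,px,z):
    """pixels (N,2) -> world points on plane z"""
    px=np.asarray(px,float).reshape(-1,2); f=210/np.tan(np.radians(c["vfov"]/2))
    K=np.array([[f,0,c["cx"]],[0,f,c["cy"]],[0,0,1]])
    s=cv2.undistortPoints(px[:,None],K,np.array([c["k1"],0,0,0,0.]))[:,0]
    V=np.array(c["view"]); R=V[:3,:3]; o=-R.T@V[:3,3]
    d=np.c_[s[:,0],-s[:,1],-np.ones(len(s))]@R
    return (o+d*((z-o[2])/d[:,2])[:,None])[:,:2]
def proj(c,P):
    f=210/np.tan(np.radians(c["vfov"]/2)); V=np.array(c["view"])
    p=np.asarray(P,float).reshape(-1,3)@V[:3,:3].T+V[:3,3]
    s=np.c_[p[:,0],-p[:,1]]/-p[:,2:]; s=s*(1+c["k1"]*(s**2).sum(1,keepdims=True))
    return s*f+[c["cx"],c["cy"]]
def wood(im,smin=70):
    h=cv2.cvtColor(im,cv2.COLOR_RGB2HSV)
    m=((h[...,0]<28)&(h[...,0]>5)&(h[...,1]>smin)&(h[...,2]>50)).astype(np.uint8)*255
    return cv2.morphologyEx(m,cv2.MORPH_OPEN,np.ones((3,3)))
def rects(c,m,z,amin=300):
    for k in cv2.findContours(m,cv2.RETR_EXTERNAL,cv2.CHAIN_APPROX_NONE)[0]:
        if cv2.contourArea(k)<amin: continue
        w=cast(c,k[:,0],z).astype(np.float32); (x,y),(a,b),t=cv2.minAreaRect(w)
        if a<b: a,b,t=b,a,t+90
        yield k[:,0].mean(0).round(),(round(x),round(y)),(round(a),round(b)),round((t+90)%180-90,1)
E
python3 - <<'E'
from h import *
for n in("scene","side"):
    c=manip.calibration(n)
    for r in rects(c,wood(cv2.imread(f"pics/{n}0.png")[:,:,::-1]),10):
        if 300<r[1][0]<950 and abs(r[1][1])<500: print(n,*r)
E
```

```text
scene [339. 334.] (809, 16) (101, 91) -26.2
scene [197. 314.] (671, -179) (115, 62) -83.0
scene [509. 314.] (906, 302) (264, 16) -87.1
scene [502. 303.] (884, 312) (306, 17) -87.0
scene [494. 293.] (861, 320) (346, 17) -87.1
scene [184. 266.] (560, -168) (142, 65) -82.5
scene [159. 224.] (427, -180) (167, 67) 85.5
scene [376. 213.] (594, 230) (248, 158) 75.5
side [192. 278.] (590, 223) (230, 156) 75.2
side [ 67. 219.] (885, 291) (287, 65) -87.4
side [380. 194.] (427, -178) (176, 59) 85.6
side [327. 170.] (560, -167) (151, 56) -82.4
side [193. 161.] (824, 10) (106, 94) -87.2
side [291. 147.] (672, -178) (126, 56) -83.1
```

Lengths are 115, 142 and 167 mm, so the middle blank near (560,-168) is the match. I'll hover over the jig for a wrist look on the way.

```bash
python3 -m jog '[[-30,-14,0,0,0,0,1],[-30,-14,0,0,0,0,1],[-30,-14,0,0,0,0,1],[-30,-14,0,0,0,0,1],[-30,-14,0,0,0,0,1],[-30,-14,0,0,0,0,1],[-30,-14,0,0,0,0,1],[-30,-14,0,0,0,0,1],[-30,-14,0,0,0,0,1],[-30,-14,0,0,0,0,1],[-30,-14,0,0,0,0,1],[-30,-14,0,0,0,0,1],[-30,-14,0,0,0,0,1],[-30,-14,0,0,0,0,1],[-30,-14,0,0,0,0,1],[0,0,0,0,0,0,1],[0,0,0,0,0,0,1],[0,0,0,0,0,0,1]]'
python3 - <<'E'
from h import *
import pickle
c=manip.calibration("wrist"); im=manip.snapshot("wrist")
pickle.dump((c,im),open("w1.pkl","wb"))
cv2.imwrite("pics/w1.png",im[:,:,::-1])
for r in rects(c,wood(im),12): print(*r)
E
```

```text
time_s: 1.9
tool_pos: [588.2, 223.0, 247.2]
tcp_rot: [0.205, 0.979, 0.0, -0.0]
force: [0.8, 0.6, 0.0]
width: 86.5
finger_force: 0.0
[409. 362.] (853, 270) (371, 30) 67.0
[488. 303.] (816, 380) (88, 29) 1.7
[ 80. 302.] (628, -52) (87, 30) -48.2
[286. 177.] (590, 222) (229, 149) 75.3
```

View pics/w1.png

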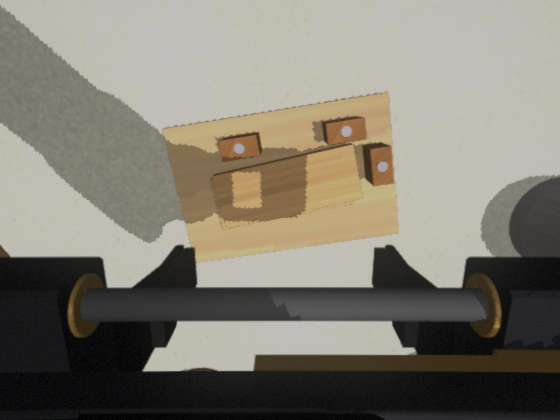

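The wrist view shows the jig board clearly. stack_2's top corners are at about (352,145), (362,197), (222,227) and (212,175). The side-block pins are at (239,148) and (346,131), and the end-block pin is at (382,166).

```bash
python3 - <<'E'
from h import *
import pickle
c,im=pickle.load(open("w1.pkl","rb"))
k=max(cv2.findContours(wood(im),0,1)[0],key=lambda k:cv2.contourArea(k) if k[:,0,1].mean()<240 else 0)
(x,y),(a,b),t=cv2.minAreaRect(cast(c,k[:,0],12).astype(np.float32))
th=np.radians(75.3-90); R=np.array([[np.cos(th),-np.sin(th)],[np.sin(th),np.cos(th)]])
o=np.array([x,y])-R@[9.5,-14]; print("jig",o,(x,y),t,a,b)
print("blocks in jig",(cast(c,[[239,148],[346,131],[382,166]],48)-o)@R)
q=cast(c,[[352,145],[362,197],[222,227],[212,175]],40); print("s2 in jig",(q-o)@R, ((q.mean(0)-o)@R),np.linalg.norm(np.diff(q,axis=0),axis=1))
E
```

```text
jig [584.85258124 238.15548246] (590.489013671875, 222.20303344726562) 75.25250244140625 229.05299377441406 149.10409545898438
blocks in jig [[-37.03473716 -49.6362877 ]
 [-36.96033897  50.32836901]
 [  0.47648485  80.3209867 ]]
s2 in jig [[-22.39100183  55.81021131]
 [ 29.83669246  60.32026302]
 [ 39.05474604 -82.82378002]
 [-14.78184489 -81.61696637]] [  7.92964795 -12.07756802] [ 52.42206232 143.44054367  53.85011533]
```

```bash
python3 -m jog '[[-11,-30.8,0,0,0,0,1],[-11,-30.8,0,0,0,0,1],[-11,-30.8,0,0,0,0,1],[-11,-30.8,0,0,0,0,1],[-11,-30.8,0,0,0,0,1],[-11,-30.8,0,0,0,0,1],[-11,-30.8,0,0,0,0,1],[-11,-30.8,0,0,0,0,1],[-11,-30.8,0,0,0,0,1],[-11,-30.8,0,0,0,0,1],[-11,-30.8,0,0,0,0,1],[-11,-30.8,0,0,0,0,1],[0,0,0,0,0,8.4,1],[0,0,0,0,0,8.4,1],[0,0,0,0,0,8.4,1],[0,0,0,0,0,8.4,1],[0,0,0,0,0,8.4,1],[0,0,0,0,0,8.4,1],[0,0,0,0,0,8.4,1],[0,0,0,0,0,0,1]]'
python3 -m jog '[[0,0,0,0,0,0,1],[0,0,0,0,0,0,1]]'
python3 - <<'E'
from h import *
import pickle
from scipy.spatial.transform import Rotation as Ro
s=manip.observe();c=manip.calibration("wrist"); im=manip.snapshot("wrist")
cv2.imwrite("pics/w2.png",im[:,:,::-1])
print(s["joints"].round(2),s["tool_pos"].round(1))
M=Ro.from_quat(s["tcp_rot"]).as_matrix(); print(M.round(3),np.degrees(np.arctan2(M[1,1],M[0,1])))
for r in rects(c,wood(im),14): print(*r)
E
```

```text
time_s: 3.95
tool_pos: [561.4, -168.2, 247.5]
tcp_rot: [0.66, 0.752, 0.0, -0.0]
force: [0.1, -0.6, 0.4]
width: 87.4
finger_force: 0.0
time_s: 4.15
tool_pos: [561.2, -169.1, 247.6]
tcp_rot: [0.658, 0.753, 0.0, -0.0]
force: [-0.4, -0.9, -0.2]
width: 87.5
finger_force: 0.0
[-0.35  0.23  0.67  1.65 -0.15  1.31  0.48] [ 561.2 -169.1  247.6]
[[-0.135  0.991  0.   ]
 [ 0.991  0.135  0.   ]
 [ 0.     0.    -1.   ]] 7.734245436826766
[410. 362.] (738, -371) (369, 30) 8.5
[488. 303.] (813, -283) (87, 30) -57.7
[ 81. 306.] (350, -347) (86, 34) 82.4
[384. 201.] (669, -180) (114, 57) -83.2
[282. 175.] (559, -169) (140, 55) -82.4
[157. 167.] (428, -180) (166, 57) 85.4
[541.  39.] (780, -6) (72, 35) -69.7
```

View pics/w2.png

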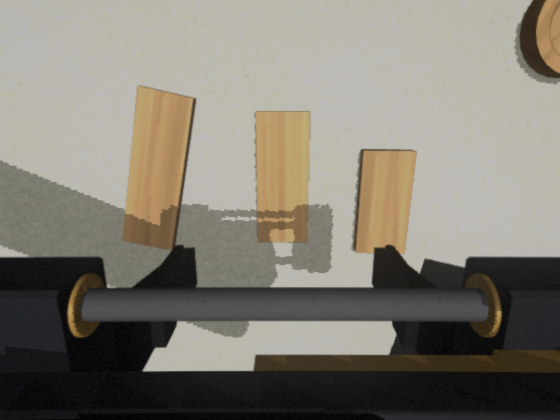

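blank_p is centred at (282,175) in the picture, 140 x 55 mm, and aligned with the tool to 0.1°. Descending and gripping.

```bash
python3 -m jog '[[0,-2,20,0,0,0,1],[0,0,25,0,0,0,1],[0,0,25,0,0,0,1],[0,0,25,0,0,0,1],[0,0,25,0,0,0,1],[0,0,25,0,0,0,1],[0,0,25,0,0,0,1],[0,0,20,0,0,0,1],[0,0,15,0,0,0,1],[0,0,10,0,0,0,1],[0,0,4.5,0,0,0,1],[0,0,0,0,0,0,1],[0,0,0,0,0,0,1],[0,0,0,0,0,0,0.4],[0,0,0,0,0,0,0.4],[0,0,0,0,0,0,0.4],[0,0,0,0,0,0,0.4],[0,0,0,0,0,0,0.4]]' 25
python3 -m jog '[[0,0,0,0,0,0,0.4],[0,0,0,0,0,0,0.4],[0,0,0,0,0,0,0.4]]'
```

```text
time_s: 6.0
tool_pos: [559.2, -169.9, 28.1]
tcp_rot: [0.659, 0.752, 0.0, 0.0]
force: [0.7, 0.2, -0.5]
width: 54.9
finger_force: 1.7
time_s: 6.3
tool_pos: [559.2, -169.8, 28.1]
tcp_rot: [0.659, 0.752, 0.0, 0.0]
force: [-0.0, -0.4, 1.6]
width: 54.9
finger_force: 25.0
```

```bash
python3 -m jog '[[0,0,-10,0,0,0,0.4],[0,0,-20,0,0,0,0.4],[0,0,-30,0,0,0,0.4],[0,0,-30,0,0,0,0.4]]'; python3 -m jog '[[14,3,0,0,0,0,0.4],[28,5.8,0,0,0,0,0.4],[28,5.8,0,0,0,0,0.4],[28,5.8,0,0,0,0,0.4],[28,5.8,0,0,0,0,0.4],[28,5.8,0,0,0,0,0.4],[28,5.8,0,0,0,0,0.4],[28,5.8,0,0,0,0,0.4],[28,5.8,0,0,0,0,0.4],[28,5.8,0,0,0,0,0.4],[28,5.8,0,0,0,0,0.4],[28,5.8,0,0,0,0,0.4],[28,5.8,0,0,0,0,0.4],[28,5.8,0,0,0,0,0.4],[13.4,2.8,0,0,0,0,0.4],[0,0,0,0,0,7.4,0.4],[0,0,0,0,0,7.4,0.4],[0,0,0,0,0,7.4,0.4],[0,0,0,0,0,0,0.4],[0,0,0,0,0,0,0.4]]'
python3 - <<'E'
from h import *
c=manip.calibration("wrist"); im=manip.snapshot("wrist")
cv2.imwrite("pics/w3.png",im[:,:,::-1])
E
```

```text
time_s: 6.7
tool_pos: [558.7, -170.0, 119.3]
tcp_rot: [0.66, 0.752, -0.0, -0.0]
force: [0.9, -0.1, -0.3]
width: 54.5
finger_force: 25.0
time_s: 8.7
tool_pos: [588.5, 228.4, 118.0]
tcp_rot: [0.791, 0.612, -0.0, 0.0]
force: [0.7, -0.5, -0.4]
width: 55.1
finger_force: 25.0
```

View pics/w3.png

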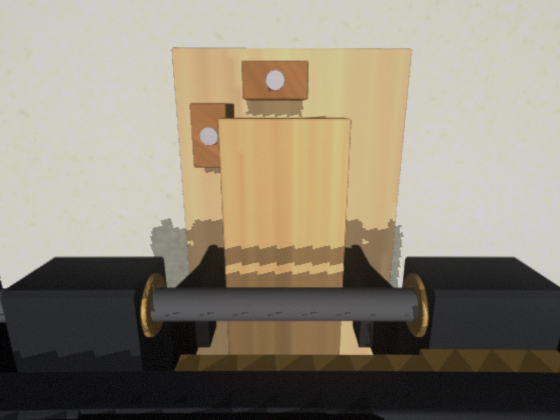

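The blank is held square to the board: its front edge runs level at row 118, with the blocks clear at (209,135) and (275,80). I'll lower it to the pile and release.

```bash
python3 -m jog '[[0,0,15,0,0,0,0.4],[0,0,15,0,0,0,0.4],[0,0,10,0,0,0,0.4],[0,0,5,0,0,0,0.4],[0,0,3,0,0,0,0.4],[0,0,1,0,0,0,0.4],[0,0,0,0,0,0,0.4],[0,0,0,0,0,0,0.4]]'; python3 -m jog '[[0,0,0,0,0,0,0.75],[0,0,0,0,0,0,0.75],[0,0,0,0,0,0,0.75],[0,0,0,0,0,0,0.75],[0,0,0,0,0,0,0.75]]'; python3 -m jog '[[0,0,-10,0,0,0,0.75],[0,0,-20,0,0,0,0.75],[0,0,-30,0,0,0,0.75],[0,0,-30,0,0,0,0.75]]'
```

```text
time_s: 9.55
tool_pos: [589.0, 228.9, 69.5]
tcp_rot: [0.792, 0.611, 0.0, 0.0]
force: [-0.6, -0.2, -0.9]
width: 54.5
finger_force: 25.0
time_s: 10.05
tool_pos: [588.7, 228.8, 69.1]
tcp_rot: [0.792, 0.611, 0.0, 0.0]
force: [-0.1, 0.3, -0.1]
width: 64.7
finger_force: 0.0
time_s: 10.45
tool_pos: [588.6, 228.6, 160.6]
tcp_rot: [0.792, 0.611, -0.0, 0.0]
force: [0.4, -0.0, 0.1]
width: 64.8
finger_force: 0.0
```

```bash
python3 -m jog '[[0,0,0,0,0,-8.2,1],[0,0,0,0,0,-8.2,1],[0,0,0,0,0,-8.2,1],[0,0,0,0,0,-8.2,1],[0,0,0,0,0,-8.2,1],[0,0,0,0,0,-8.2,1],[0,0,0,0,0,-8.2,1],[0,0,0,0,0,-8.2,1],[0,0,0,0,0,-8.2,1],[0,0,0,0,0,-8.2,1],[0,0,0,0,0,-8,1],[-22,0,0,0,0,0,1],[-20,0,0,0,0,0,1],[-20,0,0,0,0,0,1],[0,0,0,0,0,0,1],[0,0,0,0,0,0,1]]'
python3 - <<'E'
from h import *
s=manip.observe();c=manip.calibration("wrist"); im=manip.snapshot("wrist")
print(s["joints"].round(2),s["tcp_rot"],s["tool_pos"])
cv2.imwrite("pics/w4.png",im[:,:,::-1])
E
```

```text
time_s: 12.05
tool_pos: [648.7, 212.7, 159.3]
tcp_rot: [0.128, 0.992, -0.0, -0.0]
force: [0.1, 0.2, 0.1]
width: 87.0
finger_force: 0.0
[-0.61  0.46  0.31  1.5  -0.15  1.2   1.04] [ 1.28433610e-01  9.91718099e-01 -1.41674985e-04 -5.45755992e-06] [648.66364652 212.70637106 159.33824829]
```

View pics/w4.png

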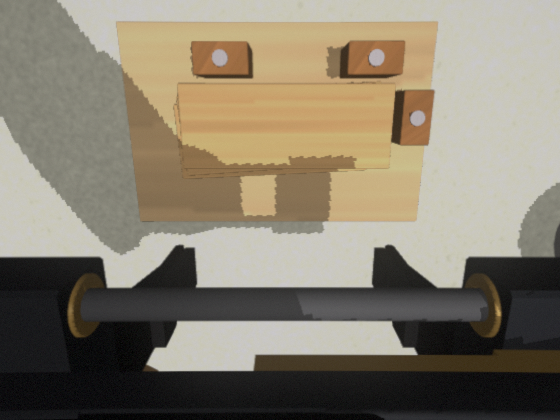

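The new blank sits on the pile at about (285,125), clear of the blocks. Descending on the open side to push towards the side blocks with both fingers.

```bash
python3 -m jog '[[0,0,20,0,0,0,1],[0,0,25,0,0,0,1],[0,0,25,0,0,0,1],[0,0,20,0,0,0,1],[0,0,15,0,0,0,1],[0,0,10,0,0,0,1],[0,0,4.5,0,0,0,1],[0,0,0,0,0,0,1]]'; python3 -m jog '[[3,0,0,0,0,0,1],[3,0,0,0,0,0,1],[3,0,0,0,0,0,1],[3,0,0,0,0,0,1],[3,0,0,0,0,0,1],[2,0,0,0,0,0,1],[2,0,0,0,0,0,1],[2,0,0,0,0,0,1],[0,0,0,0,0,0,1]]'
```

```text
time_s: 12.9
tool_pos: [648.6, 213.2, 39.6]
tcp_rot: [0.128, 0.992, -0.0, -0.0]
force: [0.2, -0.3, 0.5]
width: 87.1
finger_force: 0.0
time_s: 13.8
tool_pos: [628.4, 218.5, 39.8]
tcp_rot: [0.128, 0.992, 0.0, 0.0]
force: [1.9, -0.3, 1.4]
width: 86.6
finger_force: 0.9
```

```bash
python3 -m jog '[[2,0,0,0,0,0,1],[2,0,0,0,0,0,1],[2,0,0,0,0,0,1],[0,0,0,0,0,0,1]]'
```

```text
time_s: 14.2
tool_pos: [622.4, 220.0, 39.7]
tcp_rot: [0.128, 0.992, 0.0, 0.0]
force: [2.5, -1.5, 1.9]
width: 87.3
finger_force: 1.4
```

```bash
for i in 1; do :; done; python3 -m jog '[[1,0,0,0,0,0,1],[1,0,0,0,0,0,1],[0,0,0,0,0,0,1]]'|sed -n '2p;4p'; python3 -m jog '[[1,0,0,0,0,0,1],[0.5,0,0,0,0,0,1],[0,0,0,0,0,0,1]]'|sed -n '2p;4p'
```

```text
tool_pos: [620.9, 220.4, 39.7]
force: [4.8, -0.8, 1.5]
tool_pos: [620.9, 220.4, 40.0]
force: [10.6, -0.9, -0.9]
```

```bash
python3 -m jog '[[1,0,0,0,0,0,1],[1,0,0,0,0,0,1],[0,0,0,0,0,0,1]]'|sed -n '2p;4p'; python3 -m jog '[[-5,0,0,0,0,0,1],[-10,0,0,0,0,0,1],[-15,0,0,0,0,0,1],[0,0,-15,0,0,0,0],[0,0,-25,0,0,0,0],[0,0,-30,0,0,0,0],[0,0,0,0,0,0,0],[0,0,0,0,0,0,0],[0,0,0,0,0,0,0],[0,0,0,0,0,0,0]]'
python3 - <<'E'
from h import *
s=manip.observe();c=manip.calibration("wrist"); im=manip.snapshot("wrist")
cv2.imwrite("pics/w5.png",im[:,:,::-1])
E
```

```text
tool_pos: [620.8, 220.4, 40.7]
force: [15.6, -2.6, -1.1]
time_s: 16.1
tool_pos: [645.3, 213.6, 108.4]
tcp_rot: [0.128, 0.992, -0.0, -0.001]
force: [0.2, -0.0, -0.1]
width: 39.0
finger_force: 0.0
```

View pics/w5.png

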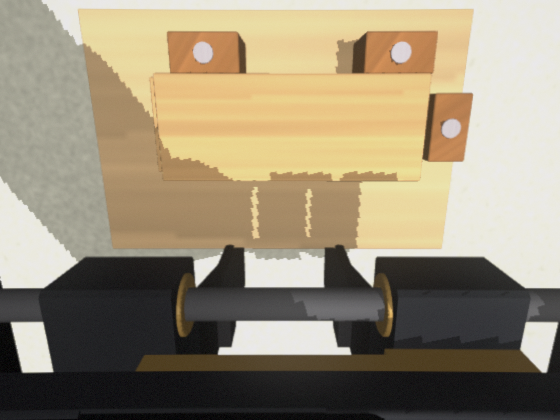

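The pile is flush against the side blocks (edge at row 73), with a gap still open at the end block. Next I push from the -y end with the fingers shut.

```bash
python3 -m jog '[[0,-20.7,0,0,0,0,0],[0,-20.7,0,0,0,0,0],[0,-20.7,0,0,0,0,0],[0,-20.7,0,0,0,0,0],[0,-20.7,0,0,0,0,0],[22,0,0,0,0,0,0],[22,0,0,0,0,0,0],[20.7,0,0,0,0,0,0],[0,0,0,0,0,0,0],[0,0,20,0,0,0,0],[0,0,20,0,0,0,0],[0,0,15,0,0,0,0],[0,0,10,0,0,0,0],[0,0,4,0,0,0,0],[0,0,0,0,0,0,0]]'; python3 -m jog '[[0,2,0,0,0,0,0],[0,2,0,0,0,0,0],[0,2,0,0,0,0,0],[0,2,0,0,0,0,0],[0,2,0,0,0,0,0],[0,2,0,0,0,0,0],[0,2,0,0,0,0,0],[0,0,0,0,0,0,0]]'
```

```text
time_s: 17.65
tool_pos: [557.4, 129.7, 40.2]
tcp_rot: [0.128, 0.992, -0.0, -0.0]
force: [0.2, 0.0, -0.4]
width: 0.7
finger_force: 0.0
time_s: 18.45
tool_pos: [561.0, 143.9, 40.5]
tcp_rot: [0.128, 0.992, 0.0, 0.0]
force: [-0.3, 0.4, 0.0]
width: 0.4
finger_force: 0.0
```

```bash
python3 -m jog '[[0,2,0,0,0,0,0],[0,2,0,0,0,0,0],[0,2,0,0,0,0,0],[0,2,0,0,0,0,0],[0,0,0,0,0,0,0]]'|sed -n '2p;4p'; python3 -m jog '[[0,1,0,0,0,0,0],[0,1,0,0,0,0,0],[0,1,0,0,0,0,0],[0,0,0,0,0,0,0]]'|sed -n '2p;4p'
```

```text
tool_pos: [563.0, 151.6, 40.5]
force: [-0.4, -0.7, -0.5]
tool_pos: [563.8, 154.4, 40.5]
force: [0.3, -1.4, -0.5]
```

```bash
python3 -m jog '[[0,2,0,0,0,0,0],[0,2,0,0,0,0,0],[0,2,0,0,0,0,0],[0,0,0,0,0,0,0]]'|sed -n '2p;4p'; python3 -m jog '[[0,1,0,0,0,0,0],[0,1,0,0,0,0,0],[0,0,0,0,0,0,0]]'|sed -n '2p;4p'
```

```text
tool_pos: [564.8, 158.2, 40.4]
force: [-3.8, -7.3, 3.9]
tool_pos: [564.9, 158.3, 40.4]
force: [-6.8, -14.0, 8.1]
```

```bash
python3 - <<'E'
from h import *
for n in ("side",):
    im=manip.snapshot(n); cv2.imwrite("pics/s1.png",cv2.resize(im[190:350,80:300,::-1],None,fx=3,fy=3,interpolation=2))
E
```

```text
(no output)
```

View pics/s1.png

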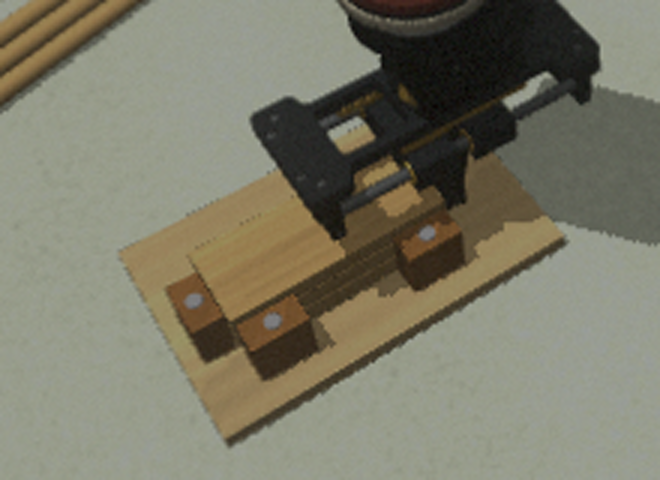

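The side crop shows the pile touching the end block near (205,300) and the side blocks, with the push stalled at 14 N. I'll back off, repeat the side push to seat everything, then check.

```bash
python3 -m jog '[[0,1,0,0,0,0,0],[0,0,0,0,0,0,0],[0,-10,0,0,0,0,0],[0,-15,0,0,0,0,0],[0,0,-20,0,0,0,0],[0,0,-25,0,0,0,0],[0,0,-25,0,0,0,0],[-22,0,0,0,0,0,1],[-22,0,0,0,0,0,1],[-21,0,0,0,0,0,1],[0,20,0,0,0,0,1],[0,25,0,0,0,0,1],[0,25,0,0,0,0,1],[0,33,0,0,0,0,1],[0,0,0,0,0,0,1],[0,0,0,0,0,0,1]]'
python3 - <<'E'
from h import *
s=manip.observe();c=manip.calibration("wrist"); im=manip.snapshot("wrist")
cv2.imwrite("pics/w6.png",im[:,:,::-1])
d=s["tool_pos"][:2]-[584.9,238.2]; print("jig",d@[.967,-.254],d@[.254,.967])
E
```

```text
time_s: 21.7
tool_pos: [648.1, 223.3, 110.2]
tcp_rot: [0.127, 0.992, 0.0, -0.0]
force: [0.7, 0.1, -0.3]
width: 64.6
finger_force: 0.0
jig 64.87512270418364 1.5951808338214108
```

View pics/w6.png

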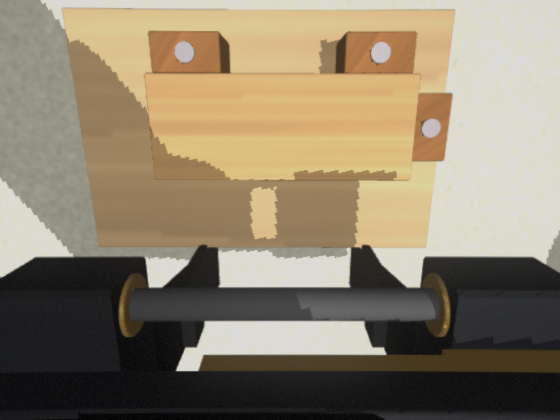

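All three edges look flush and against the side and end blocks (edges at row 73 and column 416). One more gentle side press to confirm.

```bash
python3 -m jog '[[0,0,20,0,0,0,1],[0,0,20,0,0,0,1],[0,0,16,0,0,0,1],[0,0,10,0,0,0,1],[0,0,4,0,0,0,1],[3,0,0,0,0,0,1],[4,0,0,0,0,0,1],[4,0,0,0,0,0,1],[4,0,0,0,0,0,1],[3,0,0,0,0,0,1],[2,0,0,0,0,0,1],[2,0,0,0,0,0,1],[1,0,0,0,0,0,1],[1,0,0,0,0,0,1],[0,0,0,0,0,0,1]]'|sed -n '2p;4p'; python3 -m jog '[[1,0,0,0,0,0,1],[1,0,0,0,0,0,1],[1,0,0,0,0,0,1],[1,0,0,0,0,0,1],[0,0,0,0,0,0,1]]'|sed -n '2p;4p'
```

```text
tool_pos: [625.4, 227.9, 40.5]
force: [0.7, -0.5, -0.2]
tool_pos: [623.1, 228.5, 41.1]
force: [5.3, -1.1, -1.6]
```

```bash
python3 -m jog '[[1,0,0,0,0,0,1],[1,0,0,0,0,0,1],[0,0,0,0,0,0,1],[-5,0,0,0,0,0,1],[-10,0,0,0,0,0,1],[-15,0,0,0,0,0,1],[0,0,-20,0,0,0,1],[0,0,-30,0,0,0,1],[0,0,-30,0,0,0,1],[0,0,-30,0,0,0,1],[0,0,0,0,0,0,1],[0,0,0,0,0,0,1]]'|sed -n '2p;4p'
python3 - <<'E'
from h import *
c=manip.calibration("wrist"); im=manip.snapshot("wrist")
cv2.imwrite("pics/w7.png",im[:,:,::-1])
th=np.radians(-14.7)
def P(x,y,z): return [584.9+x*np.cos(th)-y*np.sin(th),238.2+x*np.sin(th)+y*np.cos(th),z]
o=im[:,:,::-1].copy()
for z,col in((54,(255,0,0)),(12,(0,200,0))):   # ideal squared outline, thin
    q=proj(c,[P(x,y,z) for x,y in((-27.5,-70),(27.5,-70),(27.5,70),(-27.5,70))]); print(z,q.round().tolist())
cv2.imwrite("pics/w7c.png",cv2.resize(o[20:240,130:450],None,fx=2.5,fy=2.5,interpolation=2))
E
```

```text
tool_pos: [649.0, 221.8, 150.9]
force: [0.3, 0.3, -0.7]
54 [[169.0, 75.0], [177.0, 164.0], [391.0, 164.0], [398.0, 75.0]]
12 [[187.0, 79.0], [192.0, 156.0], [375.0, 156.0], [380.0, 79.0]]
```

View pics/w7c.png

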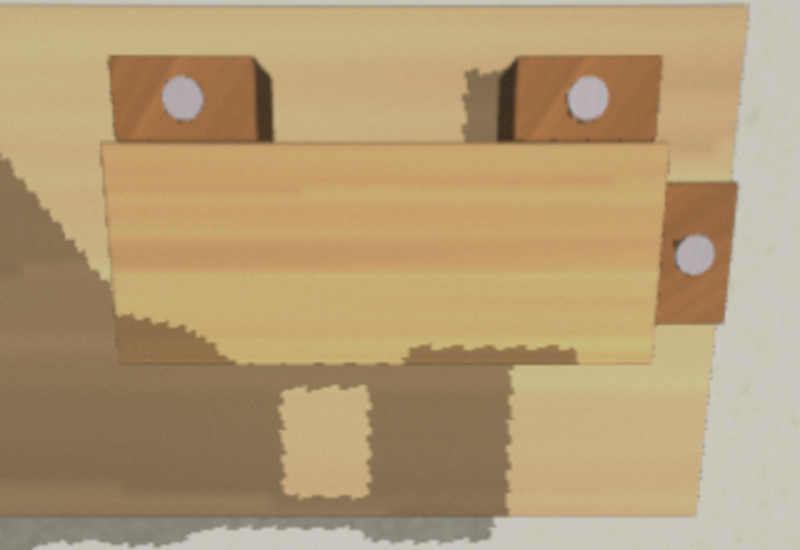

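The top blank matches the ideal outline within 2 px. The fingers taper at the tip, though, so the lower blanks could lag behind it. I'll tap each layer in turn with the tool tilted tip-first; the stall positions then show whether the layers are flush.

```bash
python3 -m jog '[[0,-22,0,0,0,0,0],[0,-22,0,0,0,0,0],[0,-22,0,0,0,0,0],[0,-22,0,0,0,0,0],[0,-22,0,0,0,0,0],[22,0,0,0,0,0,0],[22,0,0,0,0,0,0],[22,0,0,0,0,0,0],[0,0,0,-4.3,0,0,0],[0,0,0,-4.2,0,0,0],[0,-2.7,18,0,0,0,0],[0,-2.7,18,0,0,0,0],[0,-2.7,18,0,0,0,0],[0,-2.7,18,0,0,0,0],[0,-2.7,18,0,0,0,0],[0,-2.7,18,0,0,0,0],[0,0,0,0,0,0,0],[0,0,0,0,0,0,0]]'
cat > p.py <<'E'
from h import *
s=manip.observe();d=s["tool_pos"][:2]-[584.9,238.2]; f=s["force"]
print("t",round(s["time_s"],2),"jig xyz",(d@[.967,-.254]).round(1),(d@[.254,.967]).round(1),s["tool_pos"][2].round(1),"F jig",(f[:2]@[.967,-.254]).round(1),(f[:2]@[.254,.967]).round(1),f[2].round(1),s["tcp_rot"].round(3))
E
python3 p.py
```

```text
time_s: 26.8
tool_pos: [556.7, 131.5, 41.6]
tcp_rot: [0.128, 0.989, 0.073, 0.009]
force: [0.7, -0.6, 0.2]
width: 0.3
finger_force: 0.0
t 26.8 jig xyz -0.2 -110.4 41.6 F jig 0.8 -0.4 0.2 [0.128 0.989 0.073 0.009]
```

```bash
python3 -m jog '[[0,3,0.45,0,0,0,0],[0,3,0.45,0,0,0,0],[0,3,0.45,0,0,0,0],[0,3,0.45,0,0,0,0],[0,3,0.45,0,0,0,0],[0,3,0.45,0,0,0,0],[0,2,0.3,0,0,0,0],[0,0,0,0,0,0,0]]'>/dev/null; python3 p.py;  python3 -m jog '[[0,1,0.15,0,0,0,0],[0,1,0.15,0,0,0,0],[0,1,0.15,0,0,0,0],[0,0,0,0,0,0,0]]' >/dev/null; python3 p.py
```

```text
t 27.6 jig xyz -0.3 -89.1 41.3 F jig -1.3 0.5 -0.1 [0.127 0.989 0.073 0.009]
t 28.0 jig xyz -0.2 -86.3 41.3 F jig 0.8 -0.5 0.9 [0.128 0.989 0.074 0.009]
```

```bash
python3 -m jog '[[0,1,0.15,0,0,0,0],[0,1,0.15,0,0,0,0],[0,0,0,0,0,0,0]]' >/dev/null; python3 p.py; python3 -m jog '[[0,1,0.15,0,0,0,0],[0,1,0.15,0,0,0,0],[0,0,0,0,0,0,0]]' >/dev/null; python3 p.py
```

```text
t 28.3 jig xyz -0.0 -84.9 41.3 F jig 0.0 -4.0 1.1 [0.128 0.989 0.073 0.009]
t 28.6 jig xyz -0.2 -82.2 41.3 F jig 0.1 -1.5 0.3 [0.128 0.989 0.073 0.01 ]
```

```bash
python3 -m jog '[[0,1,0.15,0,0,0,0],[0,1,0.15,0,0,0,0],[0,0,0,0,0,0,0]]' >/dev/null; python3 p.py; python3 -m jog '[[0,1,0.15,0,0,0,0],[0,1,0.15,0,0,0,0],[0,0,0,0,0,0,0]]' >/dev/null; python3 p.py
```

```text
t 28.9 jig xyz -0.1 -81.8 41.2 F jig -1.2 -7.3 4.3 [0.128 0.989 0.073 0.009]
t 29.2 jig xyz -0.0 -81.6 41.2 F jig -3.1 -14.3 10.1 [0.129 0.989 0.072 0.009]
```

```bash
python3 -m jog '[[0,-5,-0.75,0,0,0,0],[0,-4,-0.6,0,0,0,0],[0,1,-7,0,0,0,0],[0,1,-7,0,0,0,0],[0,0,0,0,0,0,0],[0,1,0.15,0,0,0,0],[0,1,0.15,0,0,0,0],[0,1,0.15,0,0,0,0],[0,0,0,0,0,0,0]]' >/dev/null; python3 p.py; python3 -m jog '[[0,1,0.15,0,0,0,0],[0,1,0.15,0,0,0,0],[0,1,0.15,0,0,0,0],[0,0,0,0,0,0,0]]' >/dev/null; python3 p.py; python3 -m jog '[[0,1,0.15,0,0,0,0],[0,1,0.15,0,0,0,0],[0,0,0,0,0,0,0]]' >/dev/null; python3 p.py
```

```text
t 30.1 jig xyz -0.3 -84.3 55.3 F jig 0.4 -0.0 -0.6 [0.128 0.989 0.073 0.009]
t 30.5 jig xyz -0.2 -81.9 55.4 F jig -0.6 -2.0 0.9 [0.128 0.989 0.073 0.009]
t 30.8 jig xyz -0.1 -81.7 55.3 F jig -3.1 -9.6 6.2 [0.128 0.989 0.072 0.009]
```

Layer 1 had lagged about 3 mm. It and layer 2 now both stall at the same position, -81.7. Doing the same check on the side push.

```bash
python3 -m jog '[[0,-8,-1.2,0,0,0,0],[0,-10,-1.5,0,0,0,0],[0,0,-20,0,0,0,0],[0,0,-25,0,0,0,0],[0,0,-20,0,0,0,0],[0,0,0,4.3,0,0,0],[0,0,0,4.2,0,0,1],[-23,0,0,0,0,0,1],[-23,0,0,0,0,0,1],[-22,0,0,0,0,0,1],[0,25,0,0,0,0,1],[0,25,0,0,0,0,1],[0,25,0,0,0,0,1],[0,25,0,0,0,0,1],[0,0,0,0,4.3,0,1],[0,0,0,0,4.2,0,1],[0,0,0,0,0,0,1],[0,0,0,0,0,0,1]]'>/dev/null; python3 p.py
```

```text
t 32.6 jig xyz 68.4 -8.0 119.2 F jig 0.1 -0.5 -0.1 [ 0.128  0.989  0.009 -0.073]
```

```bash
python3 -m jog '[[-2.9,0,19.2,0,0,0,1],[-2.9,0,19.2,0,0,0,1],[-2.9,0,19.2,0,0,0,1],[-2.9,0,19.2,0,0,0,1],[0,0,0,0,0,0,1],[4,0,0.6,0,0,0,1],[4,0,0.6,0,0,0,1],[4,0,0.6,0,0,0,1],[4,0,0.6,0,0,0,1],[4,0,0.6,0,0,0,1],[2,0,0.3,0,0,0,1],[0,0,0,0,0,0,1]]'>/dev/null; python3 p.py; python3 -m jog '[[1,0,0.15,0,0,0,1],[1,0,0.15,0,0,0,1],[1,0,0.15,0,0,0,1],[0,0,0,0,0,0,1]]' >/dev/null; python3 p.py; python3 -m jog '[[1,0,0.15,0,0,0,1],[1,0,0.15,0,0,0,1],[0,0,0,0,0,0,1]]' >/dev/null; python3 p.py
```

```text
t 33.8 jig xyz 45.3 -7.1 42.1 F jig 0.5 0.5 0.1 [ 0.128  0.989  0.009 -0.074]
t 34.2 jig xyz 42.8 -7.4 42.1 F jig 0.6 -0.4 -0.7 [ 0.128  0.989  0.009 -0.073]
t 34.5 jig xyz 42.3 -7.4 42.5 F jig 6.9 0.8 -1.3 [ 0.128  0.989  0.01  -0.072]
```

```bash
python3 -m jog '[[1,0,0.15,0,0,0,1],[1,0,0.15,0,0,0,1],[0,0,0,0,0,0,1]]' >/dev/null; python3 p.py; python3 -m jog '[[-5,0,-0.75,0,0,0,1],[-3,0,-0.45,0,0,0,1],[1,0,-7,0,0,0,1],[1,0,-7,0,0,0,1],[0,0,0,0,0,0,1],[1,0,0.15,0,0,0,1],[1,0,0.15,0,0,0,1],[1,0,0.15,0,0,0,1],[0,0,0,0,0,0,1]]' >/dev/null; python3 p.py; python3 -m jog '[[1,0,0.15,0,0,0,1],[1,0,0.15,0,0,0,1],[1,0,0.15,0,0,0,1],[0,0,0,0,0,0,1]]' >/dev/null; python3 p.py;  python3 -m jog '[[1,0,0.15,0,0,0,1],[1,0,0.15,0,0,0,1],[0,0,0,0,0,0,1]]' >/dev/null; python3 p.py
```

```text
t 34.8 jig xyz 42.1 -7.4 43.1 F jig 12.1 1.2 -2.1 [ 0.128  0.989  0.01  -0.07 ]
t 35.7 jig xyz 43.4 -7.3 56.0 F jig -0.4 0.3 -0.0 [ 0.128  0.989  0.009 -0.074]
t 36.1 jig xyz 42.4 -7.4 56.7 F jig 6.4 1.5 -0.9 [ 0.128  0.989  0.01  -0.072]
t 36.4 jig xyz 42.1 -7.4 57.3 F jig 12.2 2.1 -2.3 [ 0.128  0.989  0.01  -0.07 ]
```

```bash
python3 -m jog '[[-5,0,-0.75,0,0,0,1],[-3,0,-0.45,0,0,0,1],[1,0,-7,0,0,0,1],[1,0,-7,0,0,0,1],[0,0,0,0,0,0,1],[1,0,0.15,0,0,0,1],[1,0,0.15,0,0,0,1],[1,0,0.15,0,0,0,1],[1,0,0.15,0,0,0,1],[1,0,0.15,0,0,0,1],[1,0,0.15,0,0,0,1],[0,0,0,0,0,0,1]]' >/dev/null; python3 p.py; python3 -m jog '[[-5,0,-0.75,0,0,0,1],[-10,0,-1.5,0,0,0,1],[-15,0,-2,0,0,0,1],[0,0,-20,0,0,0,1],[0,0,-25,0,0,0,1],[0,0,0,0,-4.3,0,1],[0,0,0,0,-4.2,0,1],[0,0,0,0,0,0,1],[0,0,0,0,0,0,1]]' >/dev/null; python3 p.py
python3 - <<'E'
from h import *
c=manip.calibration("wrist"); im=manip.snapshot("wrist"); g=cv2.cvtColor(im,cv2.COLOR_RGB2GRAY).astype(float)
th=np.radians(-14.7)
def P(x,y,z=54): return [584.9+x*np.cos(th)-y*np.sin(th),238.2+x*np.sin(th)+y*np.cos(th),z]
# strongest grey step within 8 mm of each ideal top edge, mm off ideal
s=np.arange(-8,8.1,.5)
def edge(f):
    acc=np.zeros(len(s))
    for u in f[1]:
        q=proj(c,[f[0](u,v) for v in s]).astype(np.float32)
        acc+=cv2.remap(g.astype(np.float32),q[:,0],q[:,1],1).ravel()
    d=np.abs(np.gradient(acc)); return s[d.argmax()]
print("+x edge",[edge((lambda u,v:P(27.5+v,u),r)) for r in (range(-65,-35),range(35,65))])
print("-x edge",[edge((lambda u,v:P(-27.5+v,u),r)) for r in (range(-66,-36),range(36,66))])
print("-y edge",edge((lambda u,v:P(u,-70+v),range(-25,25))),"+y edge",edge((lambda u,v:P(u,70+v),range(-15,15))))
E
```

```text
t 37.6 jig xyz 42.3 -7.4 70.9 F jig 6.2 0.5 0.3 [ 0.128  0.989  0.01  -0.072]
t 38.5 jig xyz 77.4 -7.1 114.7 F jig -0.0 -0.8 0.2 [ 0.128  0.992  0.    -0.001]
+x edge [np.float64(0.0), np.float64(1.0)]
-x edge [np.float64(1.0), np.float64(1.0)]
-y edge 1.0 +y edge -0.5
```

All three layers stall at the same side position, and the top blank's edges are within 1 mm of ideal.

```bash
python3 -c "
from bench import manip
print(manip.finish_job())"
```

```text
the job is handed in; nothing more can be done
None
```

The job is handed in at about 38.5 s: the 140 mm blank is on top of the pile, and my checks show all three blanks flush against the side and end blocks (top blank's edges within about 1 mm); I didn't touch or re-measure the other two blanks.

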